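# Load two food tins on the spring lift

### The arm

A 7-joint arm with a two-finger parallel gripper is mounted at the origin on the work surface. World frame = base frame: x ahead of the robot, y to its left, z up, the work surface at z = 0. Lengths are in m, angles in rad, forces in N, time in s.
With the tool pointing down it reaches from about 0.35 to 0.775 m from the base axis. Payload 3.1 kg.
Tool frame: the origin (TCP) lies at the very end of the fingers, on their centre line; the grasp point (between the pads) lies behind it (grip_point_offset is the z of the grasp point in the tool frame, in m); z points along the fingers, y is the direction in which the jaws open and shut (so a half turn about z gives the same grasp; the last joint's range is limited). The gripper opens to 85 mm and grips with 20 to 120 N. Pads are 22 mm wide; open, the fingers measure 114 mm over their backs; the gripper's body (76 mm by 85 mm) begins 54 mm behind the grasp point. The pads swing forward as they close: fully open they stand 13 mm farther back than shut.
Start: joints at [1.237, 0.311, 0.014, 1.512, -0.004, 1.319, -0.027], TCP at [0.158, -0.527, 0.231] pointing down, gripper open.
Joint ranges: [-2.7, 2.7], [-0.3, 1.91], [-1.27, 1.3], [0.12, 2.57], [-1.44, 4.58], [0.2, 2.03], [-3.05, 3.05]. Speed limits (rad/s): [2.79, 2.79, 3.14, 3.14, 3.14, 3.14, 3.14].

### API

Orientations are given as a unit quaternion [x, y, z, w].
In Python, from rig import * gives the robot as it stands.
- The arm moves only by the tool arm_command, never from a script. Its argument "increments" is a list of rows, each an object of numbers: "dx", "dy", "dz": the shift along the world's x, y, z in m; "twist": the turn about the world's z in degrees; "hand": the closure in counts, from 0 (fully open) to 255 (shut). In form: [{"dx": .., "dy": .., "dz": .., "twist": .., "hand": ..}, ...]. A call has exactly 10 rows; each row is the pose to reach, as a shift and turn from the pose commanded when the call began; what a row does not reach only later rows make up. A row lasts 1/12 s, in which the tool goes at most 41.7 mm and 7.16 degrees, less where a joint would pass 70% of its speed; a pose out of reach is approached as far as the arm can. A call with a gripper value outside its range is refused whole. The fingers move at their own pace and stop on an object; "grip_force" is the grip in N (left out, the last holds). Time passes only in rows, so rows that repeat a pose let the fingers close, or fill a call up. It gives the time, the measured TCP pose, the force and the opening at its end, in the units of the state.
- sense(): the state, without advancing time (a new reading comes with each control period).
- read_camera(name): name is "scene" or "side" or "wrist"; returns a dict with "pixels" (420x560x3 uint8, red, green, blue), "K" (3x3 intrinsics, pixels), "rvec" (rotation vector, rad) and "tvec" (3), from world to camera coordinates, as OpenCV has them. Camera axes: x right, y down, z forward; pixel columns grow to the right and rows downward; lengths in m; the calibration is good to about 2 mm. A picture is of the moment at which its call begins. There is no depth.
- hand_in(): hands the job in, once; it reports no verdict.
Trained networks look in the newest picture that a camera, given by its name, has taken for a name from the list of things; names that differ only in an ending like _2 or _b are one class to them, and where a whole thing is asked for, a point or a joint stands for the part that bears it (a point fixed in the world has none). Each returns a list of dicts, best first, with "conf" (0 to 1); they miss things now and then, are a little off and sometimes report something else, mostly with a low value. They report only what shows in the picture. A call takes as long as a camera call. They do not tell look-alikes from the thing itself.
- silhouettes(camera, target): "mask" (420x560 bool, what is visible of it).
- mark_of(camera, target): "centre" ([x, y, z] in m, in world coordinates, good to about 4 mm: a listed point, or the origin of a listed thing).
The state is a dict: "t": time; "qpos": joint angles; "dq": joint speeds; "joint_efforts": joint torques, N m; "ee_pos": TCP position; "ee_rot": TCP orientation; "force": force on the tool from outside, world axes, zero at the start; "ft_torque": the same for the moment, N m; "finger_gap": finger opening in m.
Only numpy, scipy, OpenCV 4.12 (cv2) and the standard library are available. Lean on these libraries where they do the work, as an engineer would, in place of code of your own. Each camera call takes 0.05 s, during which the arm holds its last target.

### The job

Load the self-lowering tin lift on the feeding counter: set the broad flat food tin upright in the middle of the sprung disc and let go so that the disc sinks under it, then set the small flat food tin upright on top, centred on the broad one, and let go. Set both down gently, do not drop them, and leave them stacked and still.

Things in the scene. Friction and masses are not known exactly. Their poses are not given: they have to be found in the camera images.
- broad_tin_mid (a point): Centre (half-way up) of the broad flat food tin: plain bare metal, closed, cylinder 66 mm diameter, 45 mm high, about 0.2 kg, standing loose on the counter (z axis up along the tin's axis). Not the open steel cup of like width.
- small_tin_mid (a point): Centre (half-way up) of the small flat food tin: plain bare metal, closed, cylinder 52 mm diameter, 40 mm high, about 0.11 kg, standing loose on the counter (z axis up along the tin's axis). Not the tall tin (100 mm high) of the same width.
- lift_top (a point): Centre of the upper face of the lift's sprung disc (metal, 132 mm diameter, 8 mm thick, always level), z axis up. The disc rides in a fixed round steel tub, 156 mm outside diameter, rim 100 mm above the counter; when empty the disc stands 120 mm above the counter, 20 mm above the rim. This point moves down with the disc.
- lift (a joint): How far the disc has sunk from its empty, topmost position, in m: 0 empty, 0.08 fully down. Soft damped spring, 50 N/m, moving slowly: under the broad tin alone it sinks about 28 to 42 mm and comes to rest within about 1.5 s, under both tins about 46 to 67 mm.
There are look-alikes about, which are no part of the job. Leave any purple or turquoise look-alike of the part that bears small_tin_mid alone. Leave any purple or red look-alike of the part that bears broad_tin_mid alone.

How it is judged:
By the outcome, as a careful person would: the job done as asked, in the order asked, and still so for the second after the job is handed in, with the robot touching nothing.
It also fails if it takes over 64 s, if anything falls off the work surface, if the arm or the gripper's body presses on something with over 40 N, if the wrist force passes 120 N, or if a joint passes its speed limit or range.

## Working session

There is one attempt and no reset: what is moved stays moved. The work goes in short steps, Python scripts to look and compute and a tool call to move; the robot and the scene stay as the last step left them, time stands still between calls to the robot, and variables do not carry over. Pictures are saved under pics/ and viewed, and the job is handed in when it is done.

Besides the shell and the picture viewer there is one more tool, called after ">>>" as name(argument=value, ...) on one line, values as JSON. arm_command: Moves the arm, as the interface text tells. Its arguments: {"type":"object","properties":{"increments":{"type":"array","items":{"type":"object","properties":{"dx":{"type":"number"},"dy":{"type":"number"},"dz":{"type":"number"},"twist":{"type":"number"},"hand":{"type":"number"}}}},"grip_force":{"type":"number"}},"required":["increments"]}

```bash
mkdir -p pics; ls
python3 - <<'E'
from rig import *
import cv2
s=sense(); print({k:np.round(v,3).tolist() if hasattr(v,'__len__') else v for k,v in s.items()} if 'np' in globals() else s)
for n in ["scene","side"]:
    r=read_camera(n); cv2.imwrite(f"pics/{n}0.png",r["pixels"][:,:,::-1])
    for t in ["broad_tin_mid","small_tin_mid","lift_top"]:
        for d in mark_of(n,t): print(n,t,d)
E
```

```text
pics
{'t': 0.0, 'qpos': array([ 1.23729027,  0.31173239,  0.01399274,  1.51308768, -0.00442093,
        1.31923058, -0.02721779]), 'dq': array([-1.01057151e-05,  1.00436358e-03, -2.82907004e-04,  1.41758822e-05,
       -3.23072646e-04,  4.92271321e-04, -2.27108488e-03]), 'joint_efforts': array([-4.60882547e-04, -3.79909515e+01,  1.45551707e-01, -2.30593675e+01,
        1.21261849e-02,  1.35753767e-02, -1.23094691e-05]), 'ee_pos': array([ 0.15802506, -0.52602003,  0.23020505]), 'ee_rot': array([ 9.89370447e-01,  1.45411990e-01, -2.15207262e-04, -1.19429939e-03]), 'force': array([0.54495702, 1.04685382, 0.58395774]), 'ft_torque': array([ 0.01432987,  0.01541938, -0.00284769]), 'finger_gap': 0.08516209004803699}
scene broad_tin_mid {'centre': [0.3497, 0.3398, 0.0233], 'conf': 0.88}
scene broad_tin_mid {'centre': [0.505, 0.1598, 0.0247], 'conf': 0.88}
scene broad_tin_mid {'centre': [0.4206, 0.2424, 0.0243], 'conf': 0.6}
scene broad_tin_mid {'centre': [0.6561, -0.0494, 0.1216], 'conf': 0.27}
scene small_tin_mid {'centre': [0.6183, -0.3101, 0.0148], 'conf': 0.89}
scene small_tin_mid {'centre': [0.6406, -0.2084, 0.0159], 'conf': 0.81}
scene small_tin_mid {'centre': [0.7246, -0.3302, 0.02], 'conf': 0.73}
scene lift_top {'centre': [0.6579, -0.0533, 0.1221], 'conf': 0.56}
side broad_tin_mid {'centre': [0.5068, 0.1615, 0.0214], 'conf': 0.91}
side broad_tin_mid {'centre': [0.3478, 0.3394, 0.0265], 'conf': 0.79}
side broad_tin_mid {'centre': [0.4191, 0.2382, 0.024], 'conf': 0.78}
side small_tin_mid {'centre': [0.6192, -0.3098, 0.0207], 'conf': 0.91}
side small_tin_mid {'centre': [0.6409, -0.2065, 0.0201], 'conf': 0.75}
side small_tin_mid {'centre': [0.7202, -0.3328, 0.016], 'conf': 0.72}
side small_tin_mid {'centre': [0.4219, 0.2407, 0.0226], 'conf': 0.71}
side lift_top {'centre': [0.6606, -0.0569, 0.1214], 'conf': 0.75}
```

View pics/scene0.png

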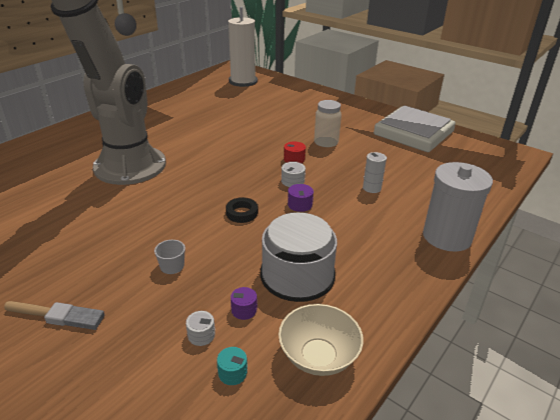

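View pics/side0.png

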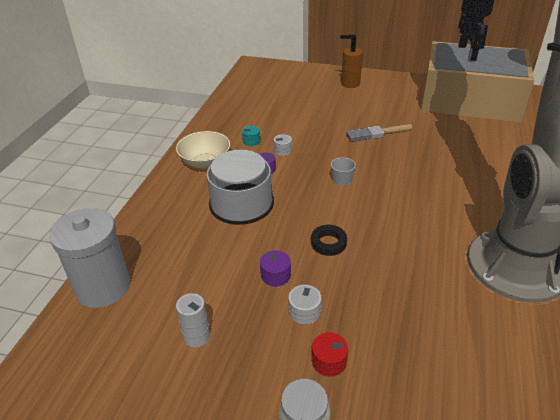

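```bash
cat > h.py <<'E'
from rig import *
import cv2, numpy as np
def proj(r,P):
    p,_=cv2.projectPoints(np.float64(P).reshape(-1,1,3),np.float64(r["rvec"]),np.float64(r["tvec"]),np.float64(r["K"]),None); return p.reshape(-1,2)
E
python3 - <<'E'
from h import *
C=[[.350,.340,.0225],[.506,.161,.0225],[.420,.241,.0225],[.619,-.31,.02],[.641,-.2075,.02],[.7225,-.3315,.02],[.659,-.055,.12]]
for n in ["scene","side"]:
    r=read_camera(n); u=proj(r,C); print(n,u.round().tolist())
    rows=[]
    for p in u:
        x,y=[int(np.clip(v,35,m-36)) for v,m in zip(p,(560,420))]
        rows.append(cv2.resize(r["pixels"][y-35:y+35,x-35:x+35,::-1],(190,190),interpolation=cv2.INTER_CUBIC))
    rows.append(rows[-1]*0)
    cv2.imwrite(f"pics/crop_{n}.png",np.vstack([np.hstack(rows[:4]),np.hstack(rows[4:])]))
E
```

```text
scene [[294.0, 153.0], [300.0, 197.0], [292.0, 174.0], [199.0, 329.0], [244.0, 303.0], [232.0, 366.0], [299.0, 231.0]]
side [[330.0, 353.0], [276.0, 268.0], [306.0, 304.0], [283.0, 144.0], [265.0, 163.0], [251.0, 136.0], [238.0, 164.0]]
```

View crops.

View pics/crop_scene.png

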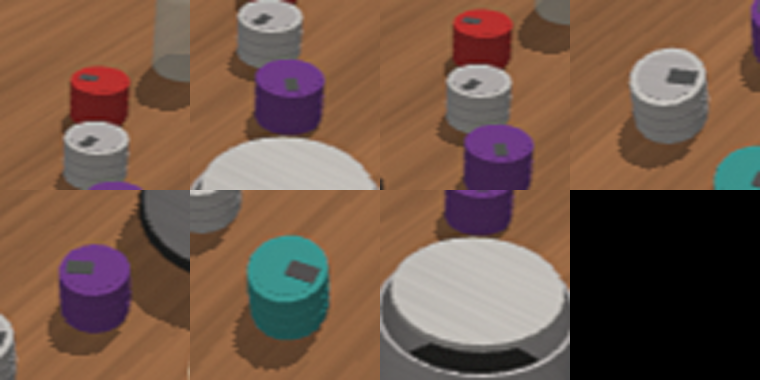

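View pics/crop_side.png

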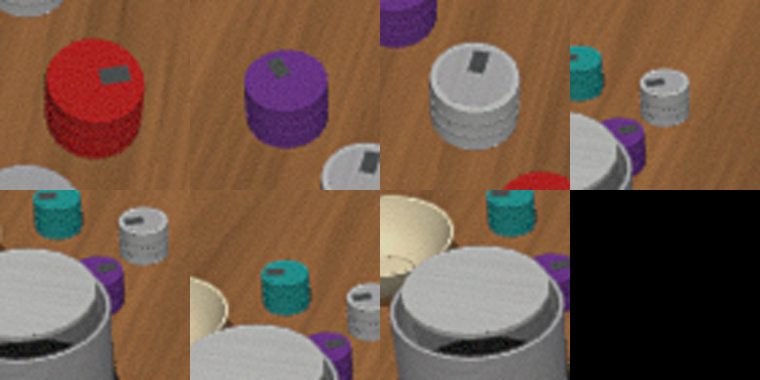

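Run:
```python
import rig; print([k for k in dir(rig) if not k.startswith('_')]); print(getattr(rig,'grip_point_offset',None))
from h import *
from scipy.optimize import least_squares
from scipy.spatial import ConvexHull
# refine: fit cylinder/disc silhouettes from masks over both cameras
def hullmask(r,c,R,h,):
    a=np.linspace(0,2*np.pi,60)
    P=[[c[0]+R*np.cos(t),c[1]+R*np.sin(t),z] for z in (0,h) for t in a]
    return cv2.convexHull(np.float32(proj(r,P)))
for t,g,R,h in [("broad_tin_mid",(.420,.241),.033,.045),("small_tin_mid",(.619,-.31),.026,.04)]:
    obs=[]
    for n in ["scene","side"]:
        r=read_camera(n); u=proj(r,[[*g,h/2]])[0].astype(int)
        for d in silhouettes(n,t):
            if d["mask"][u[1],u[0]]:
                ct=max(cv2.findContours(d["mask"].astype(np.uint8),0,1)[0],key=len)
                H=cv2.convexHull(ct); ys,xs=np.nonzero(d["mask"])
                hm=hullmask(r,g,R,h); print(t,n,d["conf"],d["mask"].sum(),"pred area",cv2.contourArea(hm))
                obs.append((r,xs.mean(),ys.mean())); break
    def f(c):
        e=[]
        for r,x,y in obs:
            m=cv2.moments(hullmask(r,c,R,h)); e+=[m['m10']/m['m00']-x,m['m01']/m['m00']-y]
        return e
    s=least_squares(f,g,diff_step=1e-3); print(t,s.x.round(4),np.round(s.fun,2))
```

```text
['MotionError', 'grip_point_offset', 'hand_in', 'mark_of', 'read_camera', 'sense', 'silhouettes']
-0.0187
broad_tin_mid scene 0.86 517 pred area 549.1504472410306
broad_tin_mid side 0.96 1119 pred area 1140.8569257096387
broad_tin_mid [0.4228 0.2406] [0.21 0.69 0.25 0.22]
small_tin_mid scene 0.67 862 pred area 874.4437653620262
small_tin_mid side 0.56 343 pred area 353.9351007400546
small_tin_mid [ 0.6196 -0.3071] [0.07 0.07 0.13 0.04]
```

Candidates in the scene picture. Broad tin: red (294,153), bare metal (292,174), purple (300,197), open steel cup (171,257). The closed bare-metal one fits, at about (0.423, 0.241). Small tin: bare metal (200,328), purple (244,303), turquoise (232,366), tall tin (374,172). The short bare-metal one fits, at about (0.620, -0.308). The crops confirm both choices.

>>> arm_command(increments=[{"dx": 0.02,"dy": 0.02,"dz": 0.01,"twist": 4},{"dx": 0.05,"dy": 0.05,"dz": 0.02,"twist": 10},{"dx": 0.08,"dy": 0.08,"dz": 0.03,"twist": 16},{"dx": 0.11,"dy": 0.11,"dz": 0.04,"twist": 22},{"dx": 0.14,"dy": 0.14,"dz": 0.04,"twist": 28},{"dx": 0.17,"dy": 0.17,"dz": 0.04,"twist": 34},{"dx": 0.2,"dy": 0.2,"dz": 0.04,"twist": 40},{"dx": 0.22,"dy": 0.23,"dz": 0.04,"twist": 46},{"dx": 0.24,"dy": 0.26,"dz": 0.04,"twist": 52},{"dx": 0.26,"dy": 0.29,"dz": 0.04,"twist": 58}])

```text
invalid input
```

>>> arm_command(increments=[{"dx": 0.01,"dy": 0.04,"dz": 0,"twist": 5},{"dx": 0.02,"dy": 0.08,"dz": 0,"twist": 10},{"dx": 0.03,"dy": 0.12,"dz": 0,"twist": 16},{"dx": 0.03,"dy": 0.16,"dz": 0,"twist": 22},{"dx": 0.03,"dy": 0.2,"dz": 0,"twist": 28},{"dx": 0.03,"dy": 0.24,"dz": 0,"twist": 34},{"dx": 0.03,"dy": 0.28,"dz": 0,"twist": 40},{"dx": 0.025,"dy": 0.32,"dz": -0.01,"twist": 46},{"dx": 0.02,"dy": 0.36,"dz": -0.02,"twist": 50},{"dx": 0.01,"dy": 0.4,"dz": -0.03,"twist": 52}])

```text
invalid input
```

>>> arm_command(increments=[{"dx": 0.02,"dy": 0.02,"dz": 0.01,"twist": 4,"hand": 0},{"dx": 0.05,"dy": 0.05,"dz": 0.02,"twist": 10,"hand": 0},{"dx": 0.08,"dy": 0.08,"dz": 0.03,"twist": 16,"hand": 0},{"dx": 0.11,"dy": 0.11,"dz": 0.04,"twist": 22,"hand": 0},{"dx": 0.14,"dy": 0.14,"dz": 0.04,"twist": 28,"hand": 0},{"dx": 0.17,"dy": 0.17,"dz": 0.04,"twist": 34,"hand": 0},{"dx": 0.2,"dy": 0.2,"dz": 0.04,"twist": 40,"hand": 0},{"dx": 0.22,"dy": 0.23,"dz": 0.04,"twist": 46,"hand": 0},{"dx": 0.24,"dy": 0.26,"dz": 0.04,"twist": 52,"hand": 0},{"dx": 0.26,"dy": 0.29,"dz": 0.04,"twist": 58,"hand": 0}])

```text
t: 1.73
ee_pos: [0.4195, -0.2344, 0.2716]
ee_rot: [0.793, 0.609, 0.0, 0.0]
force: [0.7, -0.4, 0.7]
finger_gap: 0.0854
```

>>> arm_command(increments=[{"dx": 0.01,"dy": 0.04,"dz": 0,"twist": 5,"hand": 0},{"dx": 0.02,"dy": 0.08,"dz": 0,"twist": 10,"hand": 0},{"dx": 0.03,"dy": 0.12,"dz": 0,"twist": 16,"hand": 0},{"dx": 0.03,"dy": 0.16,"dz": 0,"twist": 22,"hand": 0},{"dx": 0.03,"dy": 0.2,"dz": 0,"twist": 28,"hand": 0},{"dx": 0.03,"dy": 0.24,"dz": 0,"twist": 34,"hand": 0},{"dx": 0.03,"dy": 0.28,"dz": 0,"twist": 40,"hand": 0},{"dx": 0.025,"dy": 0.32,"dz": -0.01,"twist": 46,"hand": 0},{"dx": 0.02,"dy": 0.36,"dz": -0.02,"twist": 50,"hand": 0},{"dx": 0.01,"dy": 0.4,"dz": -0.03,"twist": 52,"hand": 0}])

```text
t: 2.57
ee_pos: [0.4288, 0.1643, 0.2416]
ee_rot: [0.447, 0.894, 0.001, 0.001]
force: [1.4, 1.3, 0.2]
finger_gap: 0.0855
```

Run:
```python
from h import *
r=read_camera("wrist"); cv2.imwrite("pics/w1.png",r["pixels"][:,:,::-1])
print(sense()["ee_pos"],mark_of("wrist","broad_tin_mid"))
print(proj(r,[[.4228,.2406,.045]]))
# lift fit
for n in ["scene","side"]:
    q=read_camera(n)
    for d in silhouettes(n,"lift_top"):
        ys,xs=np.nonzero(d["mask"]); print(n,d["conf"],len(xs),xs.mean(),ys.mean(),xs.min(),xs.max(),ys.min(),ys.max())
    a=np.linspace(0,6.283,90); u=proj(q,[[.659+.066*np.cos(t),-.055+.066*np.sin(t),.12] for t in a]); print(u.min(0),u.max(0))
    im=q["pixels"][:,:,::-1].copy(); cv2.polylines(im,[np.int32(u*1).reshape(-1,1,2)],True,(0,0,255),1)
    c=u.mean(0).astype(int); cv2.imwrite(f"pics/l_{n}.png",cv2.resize(im[c[1]-50:c[1]+60,c[0]-60:c[0]+60],None,fx=4,fy=4))
```

```text
[0.42294147 0.17470862 0.24026586] [{'centre': [0.5044, 0.1631, 0.0221], 'conf': 0.93}, {'centre': [0.3519, 0.347, 0.0242], 'conf': 0.64}, {'centre': [0.424, 0.2436, 0.0247], 'conf': 0.59}]
[[314.95546118 134.21742922]]
scene 0.79 2094 299.80897803247376 233.23018147086916 268 331 213 254
[267.16844461 211.57989514] [331.52289858 251.57017382]
side 0.76 1455 237.34432989690723 166.44329896907217 211 264 150 183
[210.70194004 148.9895509 ] [265.56125386 181.14759228]
```

View pics/w1.png

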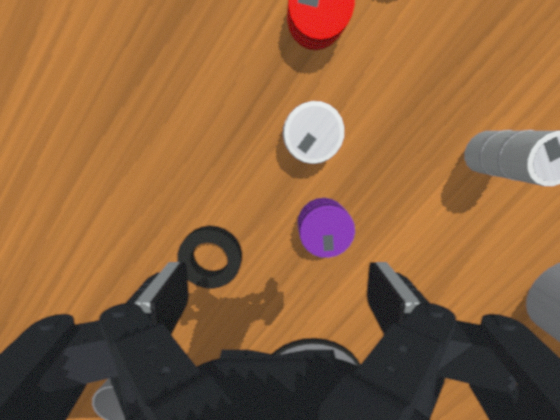

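View pics/l_scene.png

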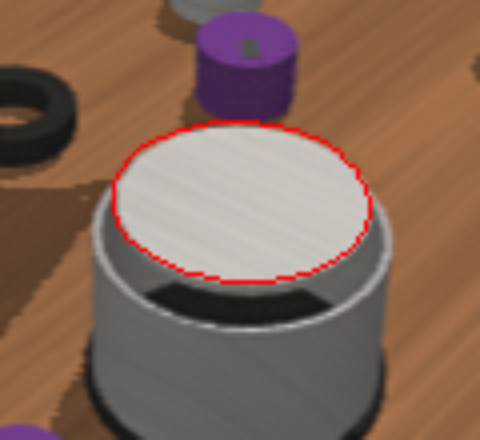

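View pics/l_side.png

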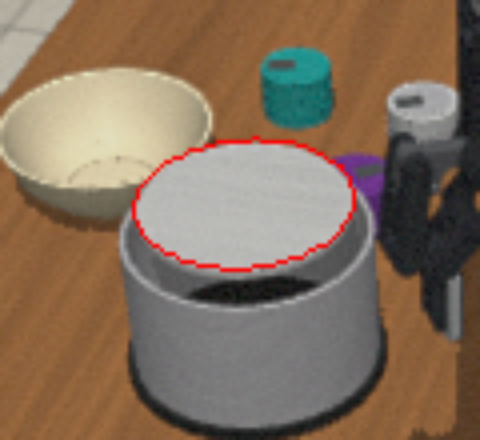

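Run:
```python
from h import *
s=sense(); print(s["t"],s["ee_pos"],s["ee_rot"],s["dq"].round(3))
```

```text
2.8667 [0.42916917 0.16103553 0.24158891] [ 4.49480122e-01  8.93290138e-01 -3.26845197e-04  4.91785239e-04] [ 0.017 -0.001  0.013 -0.004 -0.001 -0.002 -0.001]
```

>>> arm_command(increments=[{"dx": -0.001,"dy": 0.01,"dz": 0,"twist": 0,"hand": 0},{"dx": -0.002,"dy": 0.022,"dz": -0.01,"twist": 0,"hand": 0},{"dx": -0.003,"dy": 0.036,"dz": -0.03,"twist": 0,"hand": 0},{"dx": -0.004,"dy": 0.05,"dz": -0.05,"twist": 0,"hand": 0},{"dx": -0.005,"dy": 0.062,"dz": -0.07,"twist": 0,"hand": 0},{"dx": -0.006,"dy": 0.07,"dz": -0.09,"twist": 0,"hand": 0},{"dx": -0.006,"dy": 0.076,"dz": -0.11,"twist": 0,"hand": 0},{"dx": -0.006,"dy": 0.079,"dz": -0.125,"twist": 0,"hand": 0},{"dx": -0.006,"dy": 0.079,"dz": -0.135,"twist": 0,"hand": 0},{"dx": -0.006,"dy": 0.079,"dz": -0.14,"twist": 0,"hand": 0}])

```text
t: 3.7
ee_pos: [0.4229, 0.2393, 0.1001]
ee_rot: [0.45, 0.893, -0.001, -0.0]
force: [-1.3, -0.2, -0.6]
finger_gap: 0.0854
```

Run:
```python
from h import *
import time
P=[]
for i in range(6):
    r=read_camera("wrist"); P.append(sense()["ee_pos"])
print(np.round(P,4).tolist())
cv2.imwrite("pics/w2.png",r["pixels"][:,:,::-1]); print(mark_of("wrist","broad_tin_mid"))
p=np.mean(P[2:],0); print(p, proj(r,[p,[.423,.241,.045]]))
```

```text
[[0.4226, 0.2393, 0.1], [0.4229, 0.2399, 0.101], [0.4233, 0.2405, 0.1018], [0.4235, 0.241, 0.1023], [0.4235, 0.2414, 0.1025], [0.4234, 0.2415, 0.1025]]
[{'centre': [0.505, 0.1601, 0.0224], 'conf': 0.94}, {'centre': [0.4217, 0.2418, 0.0229], 'conf': 0.87}, {'centre': [0.3527, 0.3441, 0.0211], 'conf': 0.78}]
[0.42346026 0.24112348 0.10227649] [[277.82085559 267.77550733]
 [276.90099683 231.74267274]]
```

View pics/w2.png

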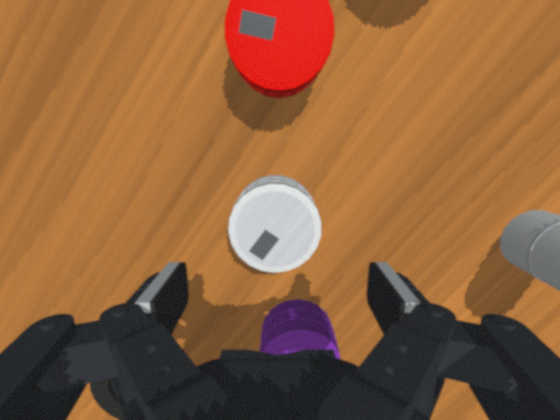

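>>> arm_command(increments=[{"dx": -0.001,"dy": 0,"dz": -0.008,"twist": 0,"hand": 0},{"dx": -0.001,"dy": 0,"dz": -0.02,"twist": 0,"hand": 0},{"dx": -0.001,"dy": 0,"dz": -0.034,"twist": 0,"hand": 0},{"dx": -0.001,"dy": 0,"dz": -0.048,"twist": 0,"hand": 0},{"dx": -0.001,"dy": 0,"dz": -0.062,"twist": 0,"hand": 0},{"dx": -0.001,"dy": 0,"dz": -0.074,"twist": 0,"hand": 0},{"dx": -0.001,"dy": 0,"dz": -0.084,"twist": 0,"hand": 0},{"dx": -0.001,"dy": 0,"dz": -0.09,"twist": 0,"hand": 0},{"dx": -0.001,"dy": 0,"dz": -0.092,"twist": 0,"hand": 0},{"dx": -0.001,"dy": 0,"dz": -0.093,"twist": 0,"hand": 0}])

```text
t: 4.88
ee_pos: [0.4214, 0.2416, 0.0083]
ee_rot: [0.448, 0.894, -0.0, -0.0]
force: [-0.5, -0.1, 0.5]
finger_gap: 0.0851
```

>>> arm_command(increments=[{"dx": 0,"dy": 0,"dz": 0,"twist": 0,"hand": 0},{"dx": 0,"dy": 0,"dz": 0,"twist": 0,"hand": 0},{"dx": 0,"dy": 0,"dz": 0,"twist": 0,"hand": 20},{"dx": 0,"dy": 0,"dz": 0,"twist": 0,"hand": 40},{"dx": 0,"dy": 0,"dz": 0,"twist": 0,"hand": 60},{"dx": 0,"dy": 0,"dz": 0,"twist": 0,"hand": 80},{"dx": 0,"dy": 0,"dz": 0,"twist": 0,"hand": 100},{"dx": 0,"dy": 0,"dz": 0,"twist": 0,"hand": 120},{"dx": 0,"dy": 0,"dz": 0,"twist": 0,"hand": 120},{"dx": 0,"dy": 0,"dz": 0,"twist": 0,"hand": 120}], grip_force=30)

```text
t: 5.72
ee_pos: [0.4217, 0.2417, 0.0091]
ee_rot: [0.448, 0.894, 0.0, 0.0]
force: [-1.0, -1.3, 5.5]
finger_gap: 0.0654
```

Run:
```python
from h import *
s=sense(); print(s["t"],s["ee_pos"],s["finger_gap"],s["force"])
r=read_camera("wrist"); cv2.imwrite("pics/w3.png",r["pixels"][:,:,::-1])
```

```text
5.7167 [0.42173449 0.24165461 0.0091317 ] 0.0654476362432469 [-0.9530907  -1.25670871  5.47786048]
```

View pics/w3.png

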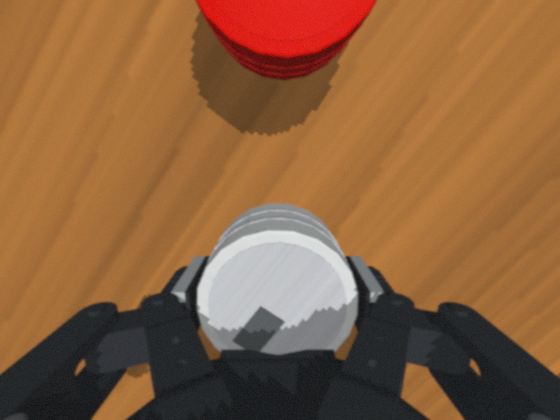

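>>> arm_command(increments=[{"dx": 0,"dy": 0,"dz": 0.005,"twist": 0,"hand": 120},{"dx": 0,"dy": 0,"dz": 0.015,"twist": 0,"hand": 120},{"dx": 0,"dy": 0,"dz": 0.03,"twist": 0,"hand": 120},{"dx": 0.003,"dy": -0.004,"dz": 0.05,"twist": 0,"hand": 120},{"dx": 0.01,"dy": -0.012,"dz": 0.075,"twist": 0,"hand": 120},{"dx": 0.02,"dy": -0.025,"dz": 0.1,"twist": 0,"hand": 120},{"dx": 0.034,"dy": -0.042,"dz": 0.125,"twist": 0,"hand": 120},{"dx": 0.05,"dy": -0.062,"dz": 0.145,"twist": 0,"hand": 120},{"dx": 0.067,"dy": -0.084,"dz": 0.16,"twist": 0,"hand": 120},{"dx": 0.084,"dy": -0.105,"dz": 0.17,"twist": 0,"hand": 120}])

```text
t: 6.6
ee_pos: [0.5067, 0.136, 0.1812]
ee_rot: [0.448, 0.894, 0.001, 0.001]
force: [1.4, -0.0, -1.6]
finger_gap: 0.0653
```

>>> arm_command(increments=[{"dx": 0.018,"dy": -0.023,"dz": 0.006,"twist": 0,"hand": 120},{"dx": 0.036,"dy": -0.045,"dz": 0.01,"twist": 0,"hand": 120},{"dx": 0.054,"dy": -0.068,"dz": 0.01,"twist": 0,"hand": 120},{"dx": 0.072,"dy": -0.09,"dz": 0.01,"twist": 0,"hand": 120},{"dx": 0.09,"dy": -0.113,"dz": 0.01,"twist": 0,"hand": 120},{"dx": 0.107,"dy": -0.134,"dz": 0.01,"twist": 0,"hand": 120},{"dx": 0.122,"dy": -0.153,"dz": 0.01,"twist": 0,"hand": 120},{"dx": 0.134,"dy": -0.169,"dz": 0.01,"twist": 0,"hand": 120},{"dx": 0.143,"dy": -0.181,"dz": 0.01,"twist": 0,"hand": 120},{"dx": 0.149,"dy": -0.188,"dz": 0.01,"twist": 0,"hand": 120}])

```text
t: 7.43
ee_pos: [0.6549, -0.0545, 0.188]
ee_rot: [0.45, 0.893, -0.001, -0.0]
force: [0.3, -0.8, -2.2]
finger_gap: 0.0651
```

Run:
```python
from h import *
P=[]
for i in range(6):
    r=read_camera(["scene","side","wrist"][i%3]); s=sense();P.append(s["ee_pos"])
    if i>2: cv2.imwrite(f"pics/a{i}.png",r["pixels"][:,:,::-1])
    if i>2:
        n=["scene","side","wrist"][i%3]
        for d in mark_of(n,"broad_tin_mid"): print(n,d)
print(np.round(P,4).tolist(),s["finger_gap"],s["t"],s["force"])
```

```text
scene {'centre': [0.6512, -0.0508, 0.1996], 'conf': 0.6}
side {'centre': [0.6534, -0.0506, 0.2022], 'conf': 0.95}
side {'centre': [0.351, 0.3391, 0.0237], 'conf': 0.62}
side {'centre': [0.5079, 0.1627, 0.0234], 'conf': 0.57}
wrist {'centre': [0.6552, -0.0455, 0.2052], 'conf': 0.89}
[[0.6558, -0.0555, 0.1879], [0.6548, -0.0536, 0.188], [0.6541, -0.0514, 0.1882], [0.6538, -0.05, 0.1884], [0.6537, -0.0493, 0.1888], [0.6539, -0.0498, 0.1889]] 0.0652711581465899 7.8333 [-0.06710399  0.24033564 -1.1016161 ]
```

View pics/a3.png

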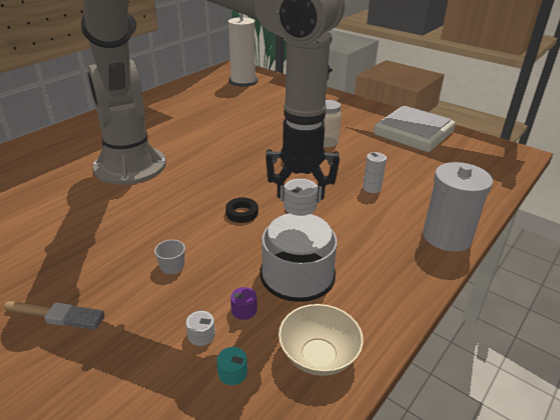

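View pics/a4.png

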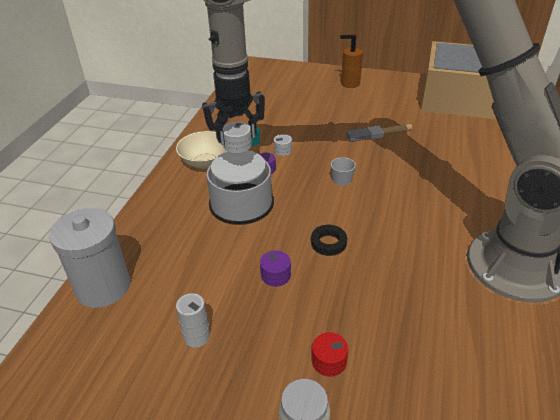

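View pics/a5.png

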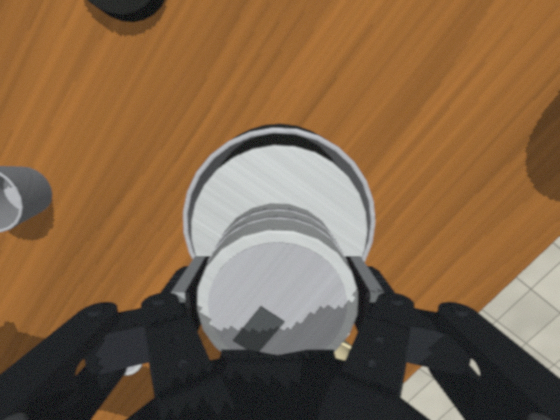

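>>> arm_command(increments=[{"dx": 0.001,"dy": -0.001,"dz": -0.004,"twist": 0,"hand": 120},{"dx": 0.002,"dy": -0.002,"dz": -0.012,"twist": 0,"hand": 120},{"dx": 0.003,"dy": -0.003,"dz": -0.021,"twist": 0,"hand": 120},{"dx": 0.005,"dy": -0.004,"dz": -0.03,"twist": 0,"hand": 120},{"dx": 0.006,"dy": -0.005,"dz": -0.038,"twist": 0,"hand": 120},{"dx": 0.006,"dy": -0.005,"dz": -0.045,"twist": 0,"hand": 120},{"dx": 0.006,"dy": -0.005,"dz": -0.051,"twist": 0,"hand": 120},{"dx": 0.006,"dy": -0.005,"dz": -0.056,"twist": 0,"hand": 120},{"dx": 0.006,"dy": -0.005,"dz": -0.06,"twist": 0,"hand": 120},{"dx": 0.006,"dy": -0.005,"dz": -0.063,"twist": 0,"hand": 120}])

```text
t: 8.72
ee_pos: [0.6603, -0.0564, 0.1252]
ee_rot: [0.448, 0.894, -0.0, -0.0]
force: [-0.8, -0.8, -0.8]
finger_gap: 0.0655
```

>>> arm_command(increments=[{"dx": 0,"dy": 0,"dz": -0.001,"twist": 0,"hand": 120},{"dx": 0,"dy": 0,"dz": -0.002,"twist": 0,"hand": 120},{"dx": 0,"dy": 0,"dz": -0.003,"twist": 0,"hand": 120},{"dx": 0,"dy": 0,"dz": -0.004,"twist": 0,"hand": 120},{"dx": 0,"dy": 0,"dz": -0.004,"twist": 0,"hand": 120},{"dx": 0,"dy": 0,"dz": -0.004,"twist": 0,"hand": 120},{"dx": 0,"dy": 0,"dz": -0.004,"twist": 0,"hand": 120},{"dx": 0,"dy": 0,"dz": -0.004,"twist": 0,"hand": 120},{"dx": 0,"dy": 0,"dz": -0.004,"twist": 0,"hand": 120},{"dx": 0,"dy": 0,"dz": -0.004,"twist": 0,"hand": 120}])

```text
t: 9.55
ee_pos: [0.6607, -0.0563, 0.1216]
ee_rot: [0.448, 0.894, 0.0, 0.0]
force: [1.4, 0.3, -1.1]
finger_gap: 0.0649
```

Run:
```python
from h import *
r=read_camera("scene");q=read_camera("side"); s=sense(); print(s["t"],s["ee_pos"],s["force"])
for n,d in(("scene",r),("side",q)):
    c=proj(d,[[.659,-.055,.12]])[0].astype(int); cv2.imwrite(f"pics/b_{n}.png",cv2.resize(d["pixels"][c[1]-60:c[1]+60,c[0]-60:c[0]+60,::-1],(380,380)))
    print(n,mark_of(n,"broad_tin_mid")[:2],mark_of(n,"lift_top")[:1])
cv2.imwrite("pics/b.png",np.hstack([cv2.imread("pics/b_scene.png"),cv2.imread("pics/b_side.png")]))
```

```text
9.65 [ 0.66066003 -0.05636827  0.12160007] [ 0.80541902  0.07199156 -1.44400581]
scene [{'centre': [0.5019, 0.161, 0.0228], 'conf': 0.59}, {'centre': [0.6583, -0.0541, 0.1348], 'conf': 0.56}] [{'centre': [0.659, -0.0527, 0.1125], 'conf': 0.79}]
side [{'centre': [0.6596, -0.0594, 0.1353], 'conf': 0.82}, {'centre': [0.3478, 0.3392, 0.0231], 'conf': 0.63}] [{'centre': [0.6615, -0.0564, 0.1128], 'conf': 0.55}]
```

View pics/b.png

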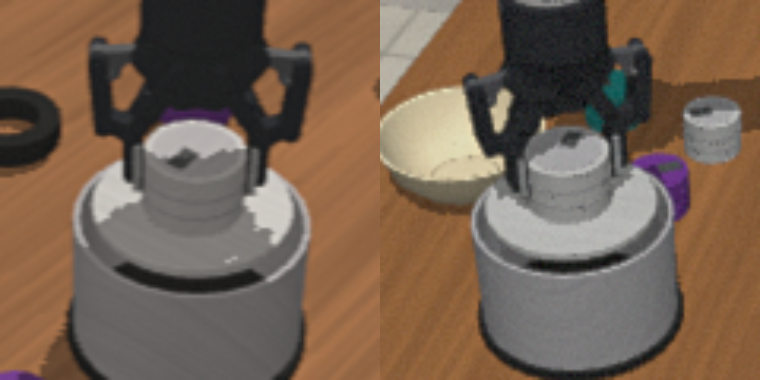

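The tin sits on the disc, which is pressed down about 7 mm, and is centred to within about 2 mm. I'll release it gradually.

>>> arm_command(increments=[{"dx": 0,"dy": 0,"dz": 0,"twist": 0,"hand": 50},{"dx": 0,"dy": 0,"dz": 0,"twist": 0,"hand": 40},{"dx": 0,"dy": 0,"dz": 0,"twist": 0,"hand": 30},{"dx": 0,"dy": 0,"dz": 0,"twist": 0,"hand": 20},{"dx": 0,"dy": 0,"dz": 0,"twist": 0,"hand": 10},{"dx": 0,"dy": 0,"dz": 0,"twist": 0,"hand": 0},{"dx": 0,"dy": 0,"dz": 0,"twist": 0,"hand": 0},{"dx": 0,"dy": 0,"dz": 0,"twist": 0,"hand": 0},{"dx": 0,"dy": 0,"dz": 0,"twist": 0,"hand": 0},{"dx": 0,"dy": 0,"dz": 0,"twist": 0,"hand": 0}])

```text
t: 10.68
ee_pos: [0.6604, -0.0565, 0.1215]
ee_rot: [0.448, 0.894, -0.0, 0.0]
force: [-0.2, -0.0, 0.6]
finger_gap: 0.0854
```

>>> arm_command(increments=[{"dx": 0,"dy": 0,"dz": 0.003,"twist": 0,"hand": 0},{"dx": 0,"dy": 0,"dz": 0.009,"twist": 0,"hand": 0},{"dx": 0,"dy": 0,"dz": 0.016,"twist": 0,"hand": 0},{"dx": 0,"dy": 0,"dz": 0.025,"twist": 0,"hand": 0},{"dx": 0,"dy": 0,"dz": 0.036,"twist": 0,"hand": 0},{"dx": 0,"dy": 0,"dz": 0.05,"twist": 0,"hand": 0},{"dx": 0,"dy": 0,"dz": 0.064,"twist": 0,"hand": 0},{"dx": 0,"dy": 0,"dz": 0.076,"twist": 0,"hand": 0},{"dx": 0,"dy": 0,"dz": 0.084,"twist": 0,"hand": 0},{"dx": 0,"dy": 0,"dz": 0.088,"twist": 0,"hand": 0}])

```text
t: 11.52
ee_pos: [0.6613, -0.0562, 0.2118]
ee_rot: [0.448, 0.894, 0.001, 0.001]
force: [-0.2, 0.1, 0.4]
finger_gap: 0.0854
```

Run:
```python
from h import *
r=read_camera("wrist"); s=sense(); print(s["t"],s["ee_pos"],s["ee_rot"],s["force"],s["finger_gap"]); cv2.imwrite("pics/c_w.png",r["pixels"][:,:,::-1])
```

```text
11.5667 [ 0.66127269 -0.05626464  0.211713  ] [4.48383441e-01 8.93839909e-01 7.19671860e-04 1.41022446e-03] [ 0.68807545 -0.09603154  0.54348661] 0.08554395158671099
```

View pics/c_w.png

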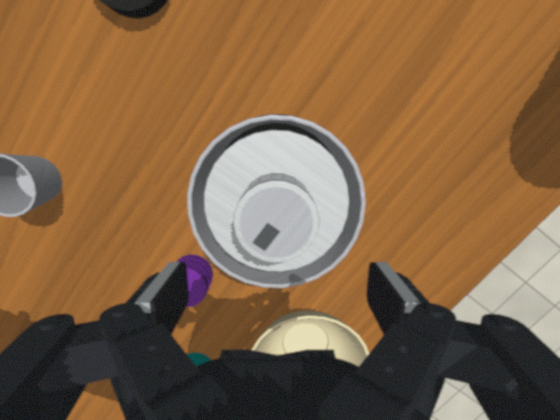

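The broad tin stands upright near the middle of the sunk disc, with its top at about pixel (278,220) in the wrist picture. Next is the small tin.

>>> arm_command(increments=[{"dx": -0.002,"dy": -0.01,"dz": 0,"twist": 0,"hand": 0},{"dx": -0.005,"dy": -0.03,"dz": 0,"twist": 0,"hand": 0},{"dx": -0.01,"dy": -0.06,"dz": 0,"twist": 0,"hand": 0},{"dx": -0.016,"dy": -0.095,"dz": 0,"twist": 0,"hand": 0},{"dx": -0.022,"dy": -0.13,"dz": -0.01,"twist": 0,"hand": 0},{"dx": -0.028,"dy": -0.165,"dz": -0.03,"twist": 0,"hand": 0},{"dx": -0.033,"dy": -0.197,"dz": -0.05,"twist": 0,"hand": 0},{"dx": -0.037,"dy": -0.222,"dz": -0.07,"twist": 0,"hand": 0},{"dx": -0.04,"dy": -0.24,"dz": -0.09,"twist": 0,"hand": 0},{"dx": -0.041,"dy": -0.25,"dz": -0.1,"twist": 0,"hand": 0}])

```text
t: 12.4
ee_pos: [0.6148, -0.3118, 0.1047]
ee_rot: [0.451, 0.893, -0.002, -0.003]
force: [-0.4, -1.0, -1.0]
finger_gap: 0.0849
```

Run:
```python
from h import *
P=[]
I={}
for n in ["scene","side","scene","side","wrist","wrist"]:
    I[n]=read_camera(n); s=sense();P.append(s["ee_pos"])
print(np.round(P,4).tolist(),s["t"])
cv2.imwrite("pics/d_w.png",I["wrist"]["pixels"][:,:,::-1]); print(proj(I["wrist"],[[.6197,-.3075,.04]]))
print("wrist",mark_of("wrist","small_tin_mid"))
for n in ["scene","side"]:
    d=I[n]; c=proj(d,[[.659,-.055,.11]])[0].astype(int); cv2.imwrite(f"pics/d_{n}.png",cv2.resize(d["pixels"][c[1]-60:c[1]+60,c[0]-60:c[0]+60,::-1],(380,380)))
    print(n,mark_of(n,"broad_tin_mid"),mark_of(n,"lift_top")[:1],[(k["conf"],k["mask"].sum(),np.argwhere(k["mask"]).mean(0)) for k in silhouettes(n,"broad_tin_mid")])
cv2.imwrite("pics/d.png",np.hstack([cv2.imread("pics/d_scene.png"),cv2.imread("pics/d_side.png")]))
```

```text
[[0.6142, -0.3126, 0.1033], [0.6158, -0.3097, 0.1055], [0.6182, -0.3068, 0.1079], [0.62, -0.3048, 0.1098], [0.621, -0.3038, 0.1109], [0.6214, -0.3035, 0.1114]] 12.7
[[273.28842932 228.7443423 ]]
wrist [{'centre': [0.6376, -0.2046, 0.0202], 'conf': 0.92}, {'centre': [0.7206, -0.3318, 0.0199], 'conf': 0.67}, {'centre': [0.6135, -0.3079, 0.0176], 'conf': 0.6}]
scene [{'centre': [0.659, -0.0544, 0.1137], 'conf': 0.98}, {'centre': [0.5049, 0.1592, 0.0223], 'conf': 0.72}] [{'centre': [0.619, -0.3086, 0.0168], 'conf': 0.59}] [(0.94, np.int64(1031), array([234.3928225 , 299.52958293])), (0.72, np.int64(623), array([197.13483146, 300.65329053])), (0.59, np.int64(476), array([152.44537815, 294.75420168]))]
side [{'centre': [0.3497, 0.3427, 0.0259], 'conf': 0.8}, {'centre': [0.5042, 0.1639, 0.0241], 'conf': 0.57}, {'centre': [0.6589, -0.0599, 0.112], 'conf': 0.56}] [{'centre': [0.6605, -0.0571, 0.0882], 'conf': 0.71}] [(0.9, np.int64(700), array([166.36142857, 237.29285714])), (0.69, np.int64(936), array([268.16559829, 275.12286325])), (0.6, np.int64(1373), array([353.99271668, 329.20830299]))]
```

View pics/d_w.png

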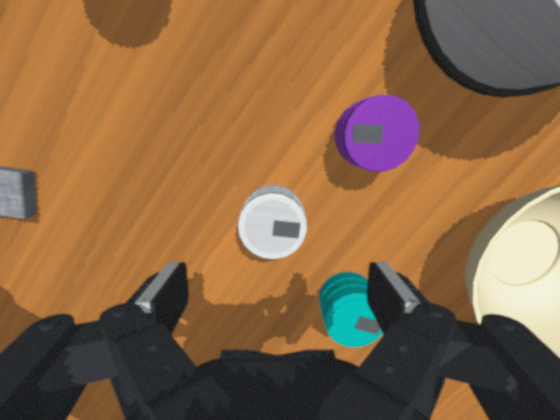

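View pics/d.png

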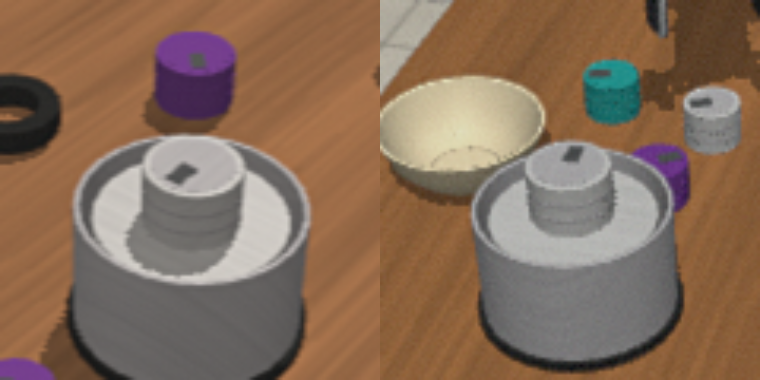

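```bash
cat >> h.py <<'E'
from scipy.optimize import least_squares
def cyl(r,c,R,h):
    a=np.linspace(0,2*np.pi,60)
    return cv2.moments(cv2.convexHull(np.float32(proj(r,[[c[0]+R*np.cos(t),c[1]+R*np.sin(t),c[2]+z] for z in (-h/2,h/2) for t in a]))))
def fit(obs,g,R,h):
    def f(c):
        e=[]
        for r,x,y in obs:
            m=cyl(r,c,R,h); e+=[m['m10']/m['m00']-x,m['m01']/m['m00']-y]
        return e
    s=least_squares(f,g,diff_step=1e-3); return s.x.round(4),np.round(s.fun,2)
E
python3 - <<'E'
from h import *
a=read_camera("scene");b=read_camera("side")
print(fit([(a,299.53,234.39),(b,237.29,166.36)],(.659,-.055,.113),.033,.045),cyl(a,(.659,-.056,.113),.033,.045)['m00'],cyl(b,(.659,-.056,.113),.033,.045)['m00'])
o=[]
for n,r in(("scene",a),("side",b)):
    u=proj(r,[[.659,-.056,.113]])[0].astype(int)
    for d in silhouettes(n,"broad_tin_mid"):
        if d["mask"][u[1],u[0]]: ys,xs=np.nonzero(d["mask"]);o.append((r,xs.mean(),ys.mean()));print(len(xs));break
if len(o)>1: print(fit(o,(.659,-.055,.113),.033,.045))
r=read_camera("wrist"); print(mark_of("wrist","small_tin_mid"))
for d in silhouettes("wrist","small_tin_mid"):
    ys,xs=np.nonzero(d["mask"]); print(d["conf"],len(xs),xs.mean(),ys.mean())
m=cyl(r,(.6197,-.3075,.02),.026,.04); print(m['m00'],m['m10']/m['m00'],m['m01']/m['m00'],sense()["ee_pos"],sense()["t"])
E
```

```text
(array([ 0.6619, -0.057 ,  0.1127]), array([ 0.2 ,  0.05,  0.23, -0.06])) 1050.5412350720726 757.2786632356001
982
746
(array([ 0.6626, -0.0569,  0.1123]), array([ 0.,  0.,  0., -0.]))
[{'centre': [0.7222, -0.3279, 0.0203], 'conf': 0.82}, {'centre': [0.6399, -0.2056, 0.0223], 'conf': 0.63}, {'centre': [0.615, -0.3073, 0.0182], 'conf': 0.62}]
0.8 3107 350.7215963952366 309.92243321532027
0.65 4011 276.7516828721017 221.07554225878835
0.55 5152 382.36975931677017 130.51106366459626
4153.2503953160485 277.5274773469942 222.87666962675985 [ 0.61938177 -0.30654717  0.10942471] 13.4
```

>>> arm_command(increments=[{"dx": 0,"dy": 0,"dz": -0.008,"twist": 0,"hand": 0},{"dx": 0,"dy": 0,"dz": -0.02,"twist": 0,"hand": 0},{"dx": 0,"dy": 0,"dz": -0.034,"twist": 0,"hand": 0},{"dx": 0,"dy": 0,"dz": -0.048,"twist": 0,"hand": 0},{"dx": 0,"dy": 0,"dz": -0.062,"twist": 0,"hand": 0},{"dx": 0,"dy": 0,"dz": -0.075,"twist": 0,"hand": 0},{"dx": 0,"dy": 0,"dz": -0.085,"twist": 0,"hand": 0},{"dx": 0,"dy": 0,"dz": -0.093,"twist": 0,"hand": 0},{"dx": 0,"dy": 0,"dz": -0.098,"twist": 0,"hand": 0},{"dx": 0,"dy": 0,"dz": -0.1,"twist": 0,"hand": 0}])

```text
t: 14.23
ee_pos: [0.6191, -0.3063, 0.0084]
ee_rot: [0.448, 0.894, 0.0, -0.001]
force: [-0.2, -0.3, 0.0]
finger_gap: 0.0858
```

Run:
```python
from h import *
for i in range(4): r=read_camera("wrist")
s=sense(); print(s["t"],s["ee_pos"],s["force"]); cv2.imwrite("pics/e.png",r["pixels"][:,:,::-1])
```

```text
14.4333 [ 0.620116   -0.30664352  0.01034992] [ 0.24064065 -0.26251522  0.75468014]
```

View pics/e.png

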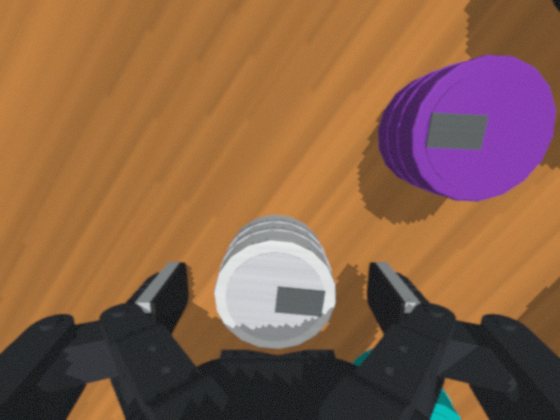

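>>> arm_command(increments=[{"dx": 0,"dy": 0,"dz": -0.001,"twist": 0,"hand": 30},{"dx": 0,"dy": 0,"dz": -0.001,"twist": 0,"hand": 50},{"dx": 0,"dy": 0,"dz": -0.001,"twist": 0,"hand": 65},{"dx": 0,"dy": 0,"dz": -0.001,"twist": 0,"hand": 80},{"dx": 0,"dy": 0,"dz": -0.001,"twist": 0,"hand": 95},{"dx": 0,"dy": 0,"dz": -0.001,"twist": 0,"hand": 110},{"dx": 0,"dy": 0,"dz": -0.001,"twist": 0,"hand": 130},{"dx": 0,"dy": 0,"dz": -0.001,"twist": 0,"hand": 150},{"dx": 0,"dy": 0,"dz": -0.001,"twist": 0,"hand": 150},{"dx": 0,"dy": 0,"dz": -0.001,"twist": 0,"hand": 150}], grip_force=25)

```text
t: 15.27
ee_pos: [0.6196, -0.3066, 0.0088]
ee_rot: [0.448, 0.894, -0.0, 0.0]
force: [0.5, 0.9, 2.0]
finger_gap: 0.0508
```

>>> arm_command(increments=[{"dx": 0,"dy": 0,"dz": 0,"twist": 0,"hand": 150},{"dx": 0,"dy": 0,"dz": 0.005,"twist": 0,"hand": 150},{"dx": 0,"dy": 0,"dz": 0.015,"twist": 0,"hand": 150},{"dx": 0,"dy": 0,"dz": 0.03,"twist": 0,"hand": 150},{"dx": 0,"dy": 0,"dz": 0.055,"twist": 0,"hand": 150},{"dx": 0,"dy": 0,"dz": 0.085,"twist": 0,"hand": 150},{"dx": 0,"dy": 0,"dz": 0.115,"twist": 0,"hand": 150},{"dx": 0.001,"dy": 0.005,"dz": 0.145,"twist": 0,"hand": 150},{"dx": 0.003,"dy": 0.018,"dz": 0.17,"twist": 0,"hand": 150},{"dx": 0.006,"dy": 0.035,"dz": 0.19,"twist": 0,"hand": 150}])

```text
t: 16.1
ee_pos: [0.6255, -0.2734, 0.2017]
ee_rot: [0.45, 0.893, -0.0, 0.002]
force: [0.9, -0.3, 0.1]
finger_gap: 0.0511
```

>>> arm_command(increments=[{"dx": 0.003,"dy": 0.02,"dz": 0.005,"twist": 0,"hand": 150},{"dx": 0.008,"dy": 0.045,"dz": 0.005,"twist": 0,"hand": 150},{"dx": 0.012,"dy": 0.073,"dz": 0.005,"twist": 0,"hand": 150},{"dx": 0.017,"dy": 0.102,"dz": 0.005,"twist": 0,"hand": 150},{"dx": 0.022,"dy": 0.132,"dz": 0,"twist": 0,"hand": 150},{"dx": 0.026,"dy": 0.16,"dz": 0,"twist": 0,"hand": 150},{"dx": 0.03,"dy": 0.183,"dz": -0.004,"twist": 0,"hand": 150},{"dx": 0.033,"dy": 0.2,"dz": -0.008,"twist": 0,"hand": 150},{"dx": 0.035,"dy": 0.21,"dz": -0.012,"twist": 0,"hand": 150},{"dx": 0.035,"dy": 0.214,"dz": -0.014,"twist": 0,"hand": 150}])

```text
t: 16.93
ee_pos: [0.6602, -0.0544, 0.1842]
ee_rot: [0.447, 0.895, 0.001, -0.001]
force: [-0.5, -0.1, -0.5]
finger_gap: 0.0512
```

```bash
cat > m.py <<'E'
from h import *
def meas(tag,n0=6):
    P=[]
    for i in range(n0): read_camera("wrist"); P.append(sense()["ee_pos"])
    I={n:read_camera(n) for n in ["scene","side","wrist"]}
    s=sense(); t=s["ee_pos"]; print(np.round(P,4).tolist(),s["t"],s["ee_pos"].round(4),s["force"].round(2))
    b0=(.661,-.0567,.1125)
    for nm,R,h,g in (("broad_tin_mid",.033,.045,b0),("small_tin_mid",.026,.04,(t[0],t[1],t[2]+.011))):
        o=[]
        for n in ["scene","side"]:
            u=proj(I[n],[g])[0].astype(int)
            for d in silhouettes(n,nm):
                ys,xs=np.nonzero(d["mask"])
                if abs(xs.mean()-u[0])<10 and abs(ys.mean()-u[1])<10:
                    m=cyl(I[n],g,R,h); print(nm,n,d["conf"],len(xs),"full",m['m00'])
                    o.append((I[n],xs.mean(),ys.mean()));break
        if len(o)==2: print(nm,fit(o,g,R,h))
    for n in ["scene","side"]:
        d=I[n]; c=proj(d,[[.66,-.056,.14]])[0].astype(int); cv2.imwrite(f"pics/x_{n}.png",cv2.resize(d["pixels"][c[1]-60:c[1]+60,c[0]-60:c[0]+60,::-1],(380,380)))
    cv2.imwrite(f"pics/{tag}.png",np.hstack([cv2.imread("pics/x_scene.png"),cv2.imread("pics/x_side.png")]))
    cv2.imwrite(f"pics/{tag}_w.png",I["wrist"]["pixels"][:,:,::-1])
E
python3 -c "from m import *; meas('f')"
```

```text
[[0.6599, -0.0553, 0.1838], [0.66, -0.0574, 0.1841], [0.6602, -0.059, 0.1843], [0.6604, -0.0599, 0.1845], [0.6605, -0.0601, 0.1846], [0.6605, -0.06, 0.1846]] 17.3833 [ 0.6605 -0.0588  0.1847] [ 1.04  0.25 -1.5 ]
broad_tin_mid scene 0.75 1006 full 1053.4558630569372
broad_tin_mid side 0.63 686 full 755.7902235483052
broad_tin_mid (array([ 0.6616, -0.0561,  0.1119]), array([ 0.11,  0.02,  0.12, -0.03]))
small_tin_mid scene 0.73 725 full 761.221424490679
small_tin_mid side 0.61 461 full 542.8748021289357
small_tin_mid (array([ 0.662 , -0.06  ,  0.1955]), array([ 0.07,  0.02,  0.09, -0.02]))
```

View pics/f.png

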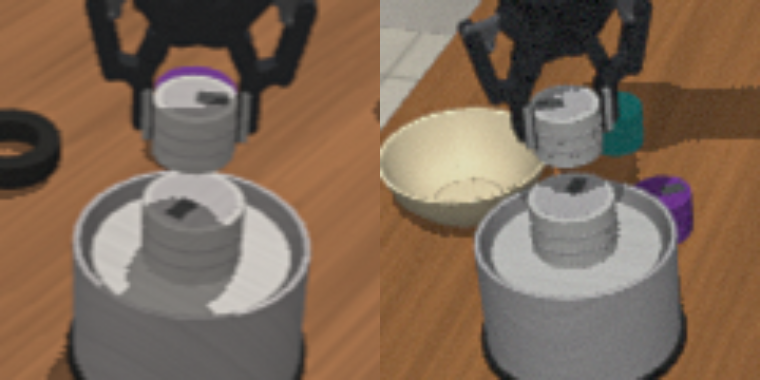

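View pics/f_w.png

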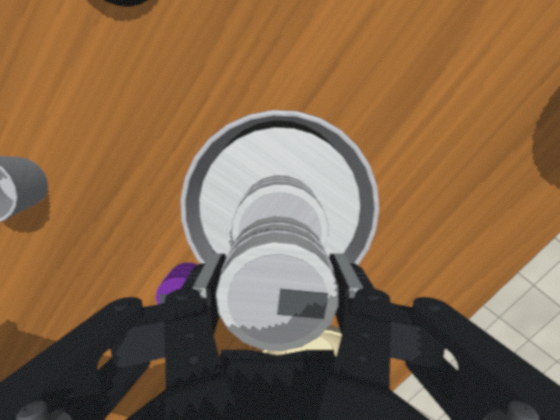

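>>> arm_command(increments=[{"dx": 0,"dy": 0.001,"dz": -0.003,"twist": 0,"hand": 150},{"dx": 0,"dy": 0.002,"dz": -0.008,"twist": 0,"hand": 150},{"dx": 0,"dy": 0.002,"dz": -0.014,"twist": 0,"hand": 150},{"dx": 0,"dy": 0.002,"dz": -0.019,"twist": 0,"hand": 150},{"dx": 0,"dy": 0.002,"dz": -0.024,"twist": 0,"hand": 150},{"dx": 0,"dy": 0.002,"dz": -0.028,"twist": 0,"hand": 150},{"dx": 0,"dy": 0.002,"dz": -0.031,"twist": 0,"hand": 150},{"dx": 0,"dy": 0.002,"dz": -0.033,"twist": 0,"hand": 150},{"dx": 0,"dy": 0.002,"dz": -0.035,"twist": 0,"hand": 150},{"dx": 0,"dy": 0.002,"dz": -0.035,"twist": 0,"hand": 150}])

```text
t: 18.42
ee_pos: [0.6603, -0.0555, 0.1491]
ee_rot: [0.448, 0.894, -0.0, -0.0]
force: [-0.1, -0.5, -0.4]
finger_gap: 0.0512
```

```bash
python3 -c "from m import *; meas('g',3)"
```

```text
[[0.6604, -0.0555, 0.1494], [0.6605, -0.0555, 0.1496], [0.6606, -0.0555, 0.1498]] 18.7167 [ 0.6606 -0.0555  0.1498] [ 0.07  0.28 -0.98]
broad_tin_mid scene 0.84 755 full 1053.4558630569372
broad_tin_mid side 0.73 515 full 755.7902235483052
broad_tin_mid (array([ 0.6611, -0.0579,  0.1015]), array([-0.32, -0.07, -0.37,  0.1 ]))
small_tin_mid scene 0.73 701 full 730.921732921619
small_tin_mid side 0.78 489 full 526.8032116612885
small_tin_mid (array([ 0.6613, -0.0557,  0.1612]), array([-0.29, -0.07, -0.34,  0.09]))
```

View pics/g.png

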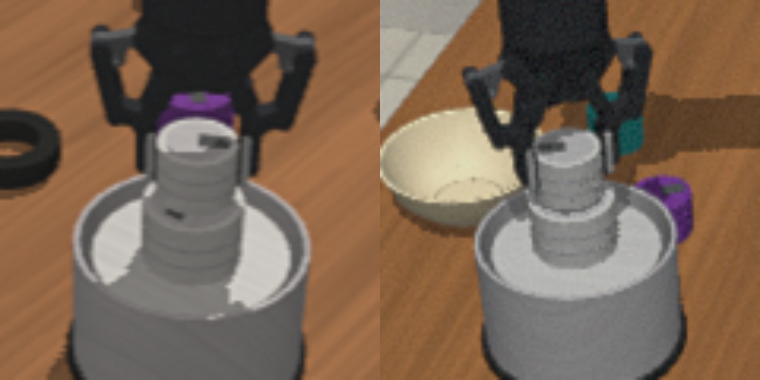

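Run:
```python
from h import *
for n in ["scene","side"]:
    r=read_camera(n); im=r["pixels"][:,:,::-1]
    c0=proj(r,[[.66,-.056,.14]])[0].astype(int); k=6
    crop=cv2.resize(im[c0[1]-30:c0[1]+45,c0[0]-32:c0[0]+32],None,fx=k,fy=k,interpolation=cv2.INTER_CUBIC)
    a=np.linspace(0,6.283,80)
    for (x,y,z,R,col) in [(.6618,-.0566,.1347,.033,(0,0,255)),(.6618,-.0566,.0897,.033,(0,0,255)),(.6613,-.0557,.1810,.026,(0,255,0)),(.6613,-.0557,.141,.026,(0,255,0))]:
        u=(proj(r,[[x+R*np.cos(t),y+R*np.sin(t),z] for t in a])-c0+[32,30]+.5)*k
        cv2.polylines(crop,[np.int32(u).reshape(-1,1,2)],True,col,1)
    cv2.imwrite(f"pics/h_{n}.png",crop)
    print(n,proj(r,[[.6618,-.0566,z] for z in (.09,.135,.18)]).round(2).tolist(),(proj(r,[[.6628,-.0566,.15],[.6618,-.0556,.15]])-proj(r,[[.6618,-.0566,.15]])).round(2).tolist())
cv2.imwrite("pics/h.png",np.hstack([cv2.imread("pics/h_scene.png"),cv2.imread("pics/h_side.png")]))
```

```text
scene [[299.33, 242.71], [300.21, 225.63], [301.14, 207.63]] [[0.4, 0.19], [0.29, -0.23]]
side [[238.22, 173.86], [236.83, 158.78], [235.38, 142.99]] [[-0.4, -0.06], [-0.14, 0.23]]
```

View pics/h.png

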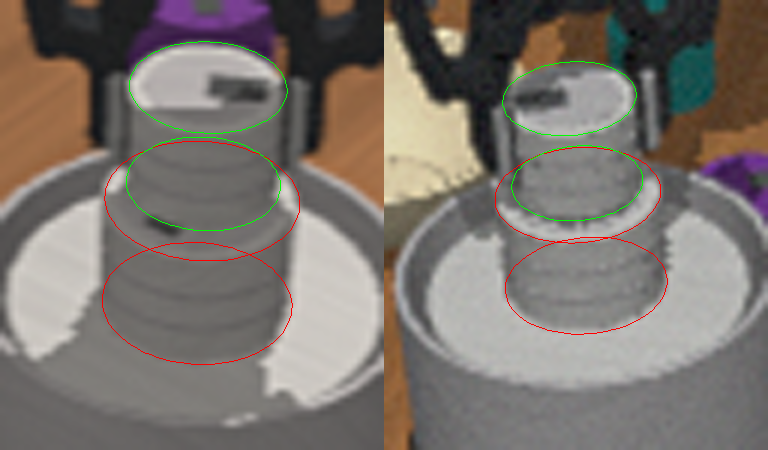

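>>> arm_command(increments=[{"dx": 0,"dy": -0.001,"dz": -0.001,"twist": 0,"hand": 150},{"dx": 0,"dy": -0.001,"dz": -0.003,"twist": 0,"hand": 150},{"dx": 0,"dy": -0.001,"dz": -0.005,"twist": 0,"hand": 150},{"dx": 0,"dy": -0.001,"dz": -0.006,"twist": 0,"hand": 150},{"dx": 0,"dy": -0.001,"dz": -0.007,"twist": 0,"hand": 150},{"dx": 0,"dy": -0.001,"dz": -0.008,"twist": 0,"hand": 150},{"dx": 0,"dy": -0.001,"dz": -0.009,"twist": 0,"hand": 150},{"dx": 0,"dy": -0.001,"dz": -0.01,"twist": 0,"hand": 150},{"dx": 0,"dy": -0.001,"dz": -0.011,"twist": 0,"hand": 150},{"dx": 0,"dy": -0.001,"dz": -0.011,"twist": 0,"hand": 150}])

```text
t: 19.85
ee_pos: [0.6604, -0.0565, 0.1382]
ee_rot: [0.448, 0.894, -0.0, -0.0]
force: [-0.2, 0.6, -1.3]
finger_gap: 0.0514
```

```bash
python3 -c "from m import *; meas('i',5)"
```

```text
[[0.6604, -0.0565, 0.1384], [0.6604, -0.0565, 0.1384], [0.6605, -0.0564, 0.1385], [0.6605, -0.0564, 0.1386], [0.6605, -0.0564, 0.1385]] 20.25 [ 0.6605 -0.0565  0.1386] [ 0.43  0.08 -0.24]
broad_tin_mid scene 0.95 648 full 1053.4558630569372
broad_tin_mid side 0.71 467 full 755.7902235483052
broad_tin_mid (array([ 0.6624, -0.0572,  0.0934]), array([ 0.06,  0.01,  0.07, -0.02]))
small_tin_mid scene 0.95 680 full 723.3428827661555
small_tin_mid side 0.78 498 full 520.4621294981334
small_tin_mid (array([ 0.6614, -0.0568,  0.1502]), array([-0.14, -0.03, -0.16,  0.05]))
```

View pics/i.png

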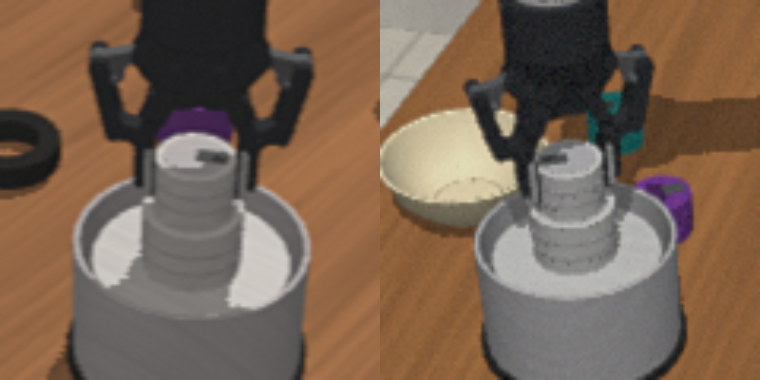

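Run:
```python
from h import *
a=cv2.imread("pics/g.png");b=cv2.imread("pics/i.png")
z=lambda m:np.hstack([cv2.resize(m[130:310,110:290],(380,380)),cv2.resize(m[130:310,480:660],(380,380))])
cv2.imwrite("pics/j.png",z(b))
A=a.mean(2);B=b.mean(2)
# vertical shift of lower broad-tin region
for (y0,y1,x0,x1) in [(220,295,150,240),(225,275,530,615)]:
    T=A[y0:y1,x0:x1].astype(np.float32); r=cv2.matchTemplate(B[y0-15:y1+25,x0-5:x1+5].astype(np.float32),T,cv2.TM_CCOEFF_NORMED); _,v,_,l=cv2.minMaxLoc(r); print(v,l[0]-5,l[1]-15,"crop px; mm~",(l[1]-15)/3.17/.38)
```

```text
0.9785326719284058 0 6 crop px; mm~ 4.980906524987548
0.9758973717689514 1 6 crop px; mm~ 4.980906524987548
```

View pics/j.png

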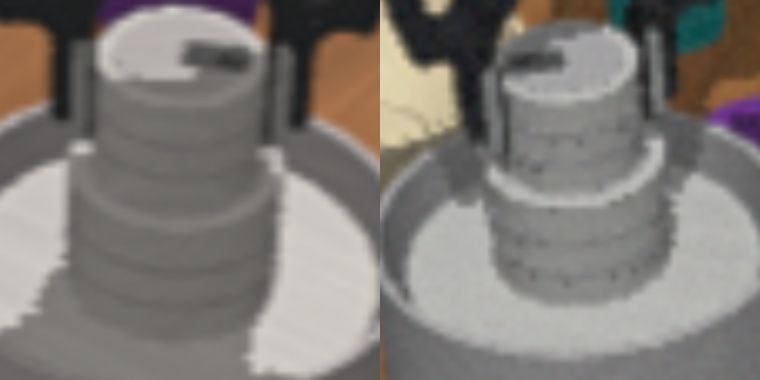

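Contact is confirmed: the disc sank about 5 mm more. The two tins line up in both views once the camera's vertical lean is allowed for, so I'm releasing.

>>> arm_command(increments=[{"dx": 0,"dy": 0,"dz": 0,"twist": 0,"hand": 90},{"dx": 0,"dy": 0,"dz": 0,"twist": 0,"hand": 80},{"dx": 0,"dy": 0,"dz": 0,"twist": 0,"hand": 70},{"dx": 0,"dy": 0,"dz": 0,"twist": 0,"hand": 60},{"dx": 0,"dy": 0,"dz": 0,"twist": 0,"hand": 45},{"dx": 0,"dy": 0,"dz": 0,"twist": 0,"hand": 30},{"dx": 0,"dy": 0,"dz": 0,"twist": 0,"hand": 15},{"dx": 0,"dy": 0,"dz": 0,"twist": 0,"hand": 0},{"dx": 0,"dy": 0,"dz": 0,"twist": 0,"hand": 0},{"dx": 0,"dy": 0,"dz": 0,"twist": 0,"hand": 0}])

```text
t: 21.28
ee_pos: [0.6605, -0.0565, 0.1385]
ee_rot: [0.448, 0.894, 0.0, 0.0]
force: [-0.5, 0.1, 0.8]
finger_gap: 0.0853
```

>>> arm_command(increments=[{"dx": 0,"dy": 0,"dz": 0,"twist": 0,"hand": 0},{"dx": 0,"dy": 0,"dz": 0,"twist": 0,"hand": 0},{"dx": 0,"dy": 0,"dz": 0.004,"twist": 0,"hand": 0},{"dx": 0,"dy": 0,"dz": 0.012,"twist": 0,"hand": 0},{"dx": 0,"dy": 0,"dz": 0.024,"twist": 0,"hand": 0},{"dx": 0,"dy": 0,"dz": 0.04,"twist": 0,"hand": 0},{"dx": 0,"dy": 0,"dz": 0.058,"twist": 0,"hand": 0},{"dx": 0,"dy": 0,"dz": 0.076,"twist": 0,"hand": 0},{"dx": 0,"dy": 0,"dz": 0.09,"twist": 0,"hand": 0},{"dx": 0,"dy": 0,"dz": 0.1,"twist": 0,"hand": 0}])

```text
t: 22.12
ee_pos: [0.6614, -0.0561, 0.2421]
ee_rot: [0.448, 0.894, 0.001, 0.002]
force: [-0.3, -0.2, -0.2]
finger_gap: 0.0851
```

>>> arm_command(increments=[{"dx": 0,"dy": 0,"dz": 0.005,"twist": 0,"hand": 0},{"dx": 0,"dy": 0,"dz": 0.005,"twist": 0,"hand": 0},{"dx": 0,"dy": 0,"dz": 0.005,"twist": 0,"hand": 0},{"dx": 0,"dy": 0,"dz": 0.005,"twist": 0,"hand": 0},{"dx": 0,"dy": 0,"dz": 0.005,"twist": 0,"hand": 0},{"dx": 0,"dy": 0,"dz": 0.005,"twist": 0,"hand": 0},{"dx": 0,"dy": 0,"dz": 0.005,"twist": 0,"hand": 0},{"dx": 0,"dy": 0,"dz": 0.005,"twist": 0,"hand": 0},{"dx": 0,"dy": 0,"dz": 0.005,"twist": 0,"hand": 0},{"dx": 0,"dy": 0,"dz": 0.005,"twist": 0,"hand": 0}])

```text
t: 22.95
ee_pos: [0.6604, -0.0564, 0.2434]
ee_rot: [0.448, 0.894, 0.0, -0.0]
force: [0.0, 0.6, -0.5]
finger_gap: 0.0854
```

```bash
python3 -c "
from m import *
meas('k',3); r1=read_camera('side')['pixels'].astype(int)
for i in range(10): r2=read_camera('side')['pixels'].astype(int)
print('motion',abs(r1-r2)[130:230,190:290].mean())
for n in ('scene','side'):
  read_camera(n); print(n,mark_of(n,'small_tin_mid'),mark_of(n,'broad_tin_mid'),mark_of(n,'lift_top'))"
```

```text
[[0.6604, -0.0565, 0.2435], [0.6604, -0.0565, 0.2435], [0.6604, -0.0565, 0.2435]] 23.25 [ 0.6604 -0.0565  0.2435] [-0.49 -1.09 -0.3 ]
motion 2.773066666666667
scene [{'centre': [0.7191, -0.3324, 0.0181], 'conf': 0.94}] [{'centre': [0.502, 0.1614, 0.025], 'conf': 0.83}, {'centre': [0.6574, -0.0554, 0.0909], 'conf': 0.74}] [{'centre': [0.6568, -0.0526, 0.068], 'conf': 0.81}]
side [{'centre': [0.6611, -0.0566, 0.1304], 'conf': 0.63}, {'centre': [0.7165, -0.334, 0.0196], 'conf': 0.53}, {'centre': [0.6406, -0.2085, 0.0204], 'conf': 0.5}] [{'centre': [0.5077, 0.1617, 0.0198], 'conf': 0.79}, {'centre': [0.658, -0.0605, 0.0898], 'conf': 0.64}, {'centre': [0.3475, 0.3403, 0.0253], 'conf': 0.61}] [{'centre': [0.6629, -0.057, 0.0684], 'conf': 0.67}]
```

View pics/k.png

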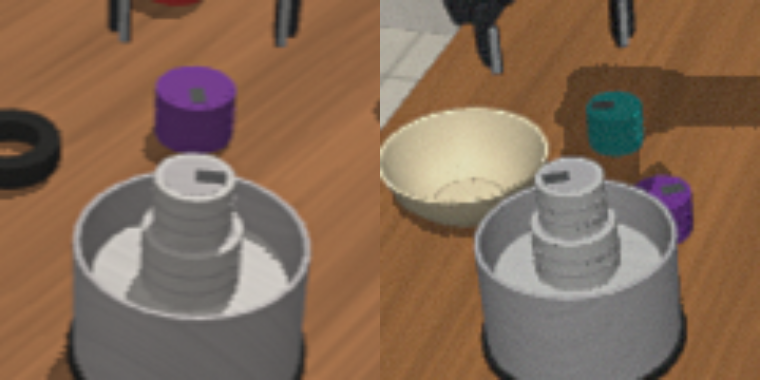

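View pics/k_w.png

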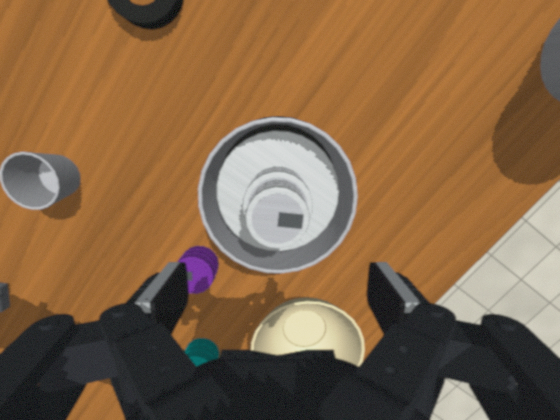

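Both tins are stacked, centred and upright. The disc's upper face is at about z = 0.068 m, so it has sunk about 52 mm. The arm is clear at z = 0.24 m, and the small picture differences left are at noise level. Handing in.

```bash
python3 -c "
from rig import *
print(hand_in())"
```

```text
the job is handed in; nothing more can be done
None
```

The lift is loaded and handed in at about 25 s of the 64 s allowed. I set the bare-metal broad tin in the middle of the disc and let it sink. Then I set the small bare-metal tin on top of it, let go and backed the gripper off to z = 0.24 m.

- **Position:** the stack stands upright in both fixed-camera views, with the tins lined up to within about 2 mm of each other. The broad tin is about 2 to 3 mm from the disc's centre, which is close to the limit of what the cameras can measure.
- **Disc travel:** it sank about 30 mm under the broad tin and about 52 mm under both, as the task expects.
- **Setting down:** I released each tin only with the disc already pressed down about 5 to 7 mm under it. The sensed force at the end of each move stayed below 6 N.
- **Stillness:** two side pictures 0.5 s apart differed by about 2.8 grey levels on average. I took that as image noise rather than movement, but did not check it further.
- **Checks that fell short:** in the last pictures the scene camera's network did not find the stacked small tin, though the side camera's did. The final tin positions come from single network readings and the pictures; the combined two-camera fit gave no result then.

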